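Change the beaker on the bench mixer

TASK

Lift the wide mixing beaker off the mixer's drive and stand it fully down in its own parking stand, the one whose ring and label fit it. Then take the narrow beaker from its stand, turn it until the splines of its foot mesh with the cross-shaped slots of the drive, slide it fully home, and press it down so that the springy drive sinks to its stop. Finish while still gripping the narrow beaker and pressing it down; drop neither beaker, and leave the plaster models and the jar alone.

Things in the scene. Friction and masses are not known exactly. Their poses are not given: they have to be found in the camera images.
- wide_beaker_mid (a point): Wide; starts on the mixer's drive. Beaker, 100 mm tall, about 280 g; origin on its axis at mid height, z up. Bottom to top: steel foot 16 mm (cross of 4 splines along x and y, 30 mm tip to tip, 9 mm wide, lowest 4.5 mm a V lead-in); white body, diameter 66, 44 mm; grey lid 6 mm, same diameter; black grip bar 34 mm tall, 40 mm along x, 16 mm along y, its top 50 mm above the origin.
- narrow_beaker_mid (a point): Narrow; starts in the narrow stand, turned at random. Beaker, 100 mm tall, about 200 g; origin on its axis at mid height, z up. Bottom to top: steel foot 16 mm (cross of 4 splines along x and y, 30 mm tip to tip, 9 mm wide, lowest 4.5 mm a V lead-in); white body, diameter 46, 44 mm; grey lid 6 mm, same diameter; black grip bar 34 mm tall, 40 mm along x, 16 mm along y, its top 50 mm above the origin.
- drive_mouth (a point): Centre of the drive's top (94 mm above the bench when up): steel block 38 mm square, 18 mm high, cut by two crossing slots 10.5 mm wide, 18 mm deep, open-ended, along this frame's x and y. z up. Home: the body's underside rests on this top, beaker origin 34 mm above this point, in any of four quarter turns. The drive does not turn; it sinks on its spring.
- drive (a joint): How far the drive is pressed down into the mixer, m: 0 up, 0.008 at its stop. Spring: it starts to sink at 5 N (beaker weight included), is fully down at 13 N, and comes up again when let go.
- mixer: White mixer housing, fixed, 64 mm high; origin on the bench under the drive's axis, axes as the drive's. It reaches 70 mm to -x, 130 mm to +x and 75 mm to either side; a knob and two buttons (not used) on top at +x stand up to 14 mm higher.
- wide_stand_floor (a point): Wide parking stand: centre of its inner floor, 6 mm above the bench. Fixed 88 mm square aluminium base with an upright ring, bore 71 mm, rim 34 mm above the bench. A tag on its -x side (to 64 mm from the centre) shows its beaker's outline. Empty; the wide beaker stands here on its foot, origin 50 mm above this point.
- medium_stand_floor (a point): Medium parking stand: centre of its inner floor, 6 mm above the bench. Fixed 88 mm square aluminium base with an upright ring, bore 61 mm, rim 34 mm above the bench. A tag on its -x side (to 64 mm from the centre) shows its beaker's outline. Empty, and stays so.
- narrow_stand_floor (a point): Narrow parking stand: centre of its inner floor, 6 mm above the bench. Fixed 88 mm square aluminium base with an upright ring, bore 51 mm, rim 34 mm above the bench. A tag on its -x side (to 64 mm from the centre) shows its beaker's outline. Holds the narrow beaker at the start.
- model_a: Bystander: yellow plaster dental model, 55 x 62 x 29 mm, origin under its centre. Leave alone.
- model_b: Bystander: cream plaster dental model, 55 x 62 x 29 mm, origin under its centre. Leave alone.
- jar: Bystander: amber glass jar, 52 mm diameter, 60 mm tall, origin under its centre. Leave alone.

How it is judged:
On the way, in this order (a step that is already met when the one before it is completed fails the run):
1. the wide beaker stands fully down in the wide stand, let go (horizontal distance between wide_beaker_mid and wide_stand_floor below 0.006 m and z of wide_beaker_mid in the frame of wide_stand_floor below 0.053 m and angle between wide_beaker_mid's own z axis and vertical below 0.1 rad and contact force between the fingers and wide_beaker below 0.05 N), for 0.2 s.
2. the narrow beaker is meshed and fully home on the drive (horizontal distance between narrow_beaker_mid and drive_mouth below 0.003 m and z of narrow_beaker_mid in the frame of drive_mouth below 0.036 m and angle between narrow_beaker_mid's own z axis and vertical below 0.06 rad and (angle between the x axis of narrow_beaker_mid and the x axis of drive_mouth, either way round below 0.09 rad or angle between the x axis of narrow_beaker_mid and the y axis of drive_mouth, either way round below 0.09 rad)), for 0.2 s.
At the end, for the whole second after the job is handed in: Wide beaker untouched in the wide stand (6 mm of centre, 3 mm of fully down, tilt 0.1 rad); narrow beaker home on the drive (3 mm of axis, 2 mm of flush, tilt 0.06, splines 0.09 rad), gripped (over 2 N), drive held pressed over 5.5 of 8 mm; both at rest (all of step 1 and all of step 2 and value of joint drive above 0.0055 m and contact force between the fingers and narrow_beaker above 2 N and linear speed of each of narrow_beaker, wide_beaker below 0.02 m/s); the arm keeps its last pose, push and grip.
It fails at once if a bystander (model_a) is pushed about (distance of model_a from where it was at the start of the episode above 0.03 m).
It fails at once if a bystander (model_b) is pushed about (distance of model_b from where it was at the start of the episode above 0.03 m).
It fails at once if a bystander (jar) is pushed about (distance of jar from where it was at the start of the episode above 0.03 m).
It fails at once if the wide beaker is dropped through the air (contact force between wide_beaker and anything else below 0.001 N and linear speed of wide_beaker above 0.5 m/s).
It fails at once if the narrow beaker is dropped through the air (contact force between narrow_beaker and anything else below 0.001 N and linear speed of narrow_beaker above 0.5 m/s).
It also fails if it takes over 59 s, if anything falls off the work surface, if the arm or the gripper's body presses on something with over 40 N, if the wrist force passes 120 N, or if a joint passes its speed limit or range.

ROBOT

A 6-joint arm with a two-finger parallel gripper is mounted at the origin on the work surface. World frame = base frame: x ahead of the robot, y to its left, z up, the work surface at z = 0. Lengths are in m, angles in rad, forces in N, time in s.
With the tool pointing down it reaches from about 0.35 to 0.95 m from the base axis. Payload 17.4 kg.
Tool frame: the origin (TCP) lies midway between the tips of the shut fingers; the grasp point (between the pads) lies 19 mm behind it; z points along the fingers, y is the line along which they close (so a half turn about z gives the same grasp; the last joint's range is limited). The gripper opens to 93 mm and grips with 3 to 60 N. Pads are 15 mm wide; open, the fingers measure 128 mm over their backs; the gripper's body (75 mm by 188 mm) begins 65 mm behind the grasp point.
Start: joints at [-1.187, 0.116, 1.442, -0, 1.584, -0.038], TCP at [0.276, -0.616, 0.219] pointing down, gripper open.
Joint ranges: [-2.83, 2.83], [-0.83, 2.19], [0.07, 2.5], [-1.14, 4.28], [0.01, 3], [-2.97, 2.97]. Speed limits (rad/s): [1.89, 1.89, 2.22, 3.14, 3.14, 3.14].

INTERFACE

Orientations are given as a rotation vector (axis times angle).
In Python, from bench import r gives the robot as it stands. The module is installed in compiled form; this text tells all that it offers.
- The arm moves only by the tool servo_tool, never from a script. Its argument "rows" is a list of rows, each a list of 7 numbers: the shift along the tool's x, y, z in mm, then the turn, a rotation vector about the tool's x, y, z in degrees, then the opening, from -1 (shut) to 1 (fully open). A call has 1 to 12 rows; each row is the pose to reach, as a shift and turn from the pose commanded when the call began, along the tool's axes at that moment; what a row does not reach only later rows make up. A row lasts 1/12 s, in which the tool goes at most 41.7 mm and 7.16 degrees, less where a joint would pass 70% of its speed; a pose out of reach is approached as far as the arm can. A call with a gripper value outside its range is refused whole. The fingers move at their own pace and stop on an object; "newtons" is the grip in N (left out, the last holds). Time passes only in rows, so rows that repeat a pose let the fingers close. It gives the time, the measured TCP pose, the force, the opening and the grip force at its end, in the units of the state.
- r.get_obs(): the state, without advancing time (a new reading comes with each control period).
- r.read_camera(name): name is "scene" or "top" or "wrist"; returns the picture (384x512x3 uint8, red, green, blue); there is no depth.
- r.calibration(name): a dict with "fx", "fy", "cx", "cy" (pixels), "R" (3x3) and "t" (3): a world point X has camera coordinates R X + t. Camera axes: x right, y down, z forward; pixel columns grow to the right and rows downward; lengths in m; the calibration is good to about 2 mm. A picture is of the moment at which its call begins: read the wrist's pose just before it. calibration takes no time and is no camera call; for the wrist camera it gives the pose at the moment of the call.
- r.sign_off(): hands the job in; it is judged then, once.
The state is a dict: "time_s": time; "joint_positions": joint angles; "qvel": joint speeds; "joint_efforts": joint torques, N m; "tcp_pos": TCP position; "tool_rot": TCP orientation; "force": force on the tool from outside, world axes, zero at the start; "ft_torque": the same for the moment, N m; "opening": opening from 0.0 (shut) to 1.0 (fully open); "grasp_force": force on a finger pad.
Only numpy, scipy, OpenCV 4.12 (cv2) and the standard library are available. Lean on these libraries where they do the work, as an engineer would, in place of code of your own. Each camera call takes 0.05 s, during which the arm holds its last target. There are 200 camera calls.

## Working session

There is one attempt and no reset: what is moved stays moved. The work goes in short steps, Python scripts to look and compute and a tool call to move; the robot and the scene stay as the last step left them, time stands still between calls to the robot, and variables do not carry over. Pictures are saved under pics/ and viewed, at most 10 in all, crops included, and the job is handed in when it is done.

Besides the shell and the picture viewer there is one more tool, called as a command line: name --pt "numbers of a row" for each row, then --argument value for the rest. servo_tool: Moves the arm, as the interface text tells. Its arguments: {"type":"object","properties":{"rows":{"type":"array"},"newtons":{"type":"number"}},"required":["rows"]}

```bash
mkdir -p pics; cat > h.py <<'E'
import numpy as np,cv2
from bench import r
def snap(n,f):
    c=r.calibration(n);im=r.read_camera(n);cv2.imwrite('pics/'+f,im[:,:,::-1]);np.savez('pics/'+f+'.npz',im=im,**{k:np.array(v) for k,v in c.items()});return im,c
def load(f):
    d=np.load('pics/'+f+'.npz');return d['im'],{k:d[k] for k in('fx','fy','cx','cy','R','t')}
def back(c,u,v,z):
    d=np.array(c['R']).T@np.array([(u-c['cx'])/c['fx'],(v-c['cy'])/c['fy'],1]);o=-np.array(c['R']).T@np.array(c['t'])
    return o+d*(z-o[2])/d[2]
def proj(c,X):
    p=np.array(c['R'])@np.array(X,float)+np.array(c['t']);return np.array([c['fx']*p[0]/p[2]+c['cx'],c['fy']*p[1]/p[2]+c['cy']])
E
python3 - <<'E'
from h import *
a,ca=snap('top','t0.png');b,cb=snap('scene','s0.png')
print(ca,-ca['R'].T@ca['t']);print(r.get_obs())
E
```

```text
{'fx': 463.28866120208255, 'fy': 463.28866120208255, 'cx': 252.2661748458289, 'cy': 191.98041039226737, 'R': array([[ 2.51447379e-02, -9.99683556e-01,  7.28278853e-04],
       [-9.90063374e-01, -2.50035763e-02, -1.38381132e-01],
       [ 1.38355551e-01,  2.75851507e-03, -9.90378782e-01]]), 't': array([-0.03637686,  0.61139385,  0.9138172 ])} [ 0.47980167 -0.0235991   0.98965703]
{'time_s': 0.1, 'joint_positions': array([-1.18680453e+00,  1.16482154e-01,  1.44218163e+00, -1.54912709e-05,
        1.58394226e+00, -3.77978685e-02]), 'qvel': array([-0.00124292, -0.00156289, -0.00253163,  0.00032109,  0.00064953,
        0.00036522]), 'joint_efforts': array([ 1.11713525e-03, -7.22897744e+01, -6.23865724e+01,  7.80794537e-02,
        2.27239943e-02, -6.20432047e-05]), 'tcp_pos': array([ 0.27627097, -0.61570089,  0.21795968]), 'tool_rot': array([-3.07101402e+00, -6.57436555e-01,  2.98038841e-04]), 'force': array([-0.84948579,  0.06179194,  1.41605657]), 'ft_torque': array([0.00413844, 0.02551679, 0.00183462]), 'grasp_force': 0.0, 'opening': 0.9978941434387912}
```

View pics/t0.png

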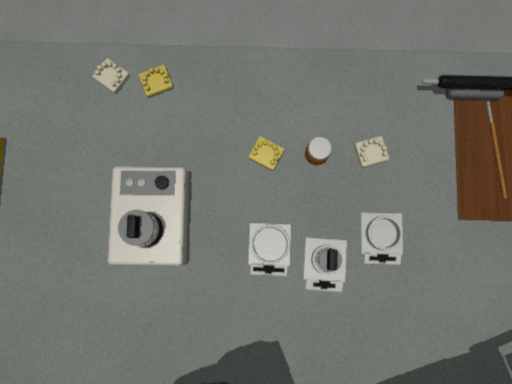

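View pics/s0.png

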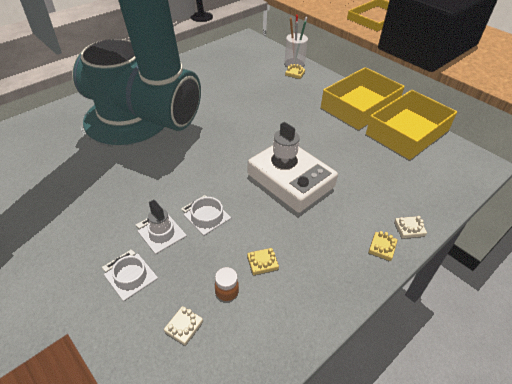

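The top view shows the mixer near (148,215) with the wide beaker at (135,228), and the narrow beaker in the middle stand at about (328,260). The empty stands are at (270,244) and (382,233). I'll crop closer to tell those two apart.

```bash
python3 - <<'E'
from h import *
im,c=load('t0.png')
a=cv2.resize(im[200:300,240:410],None,fx=4.7,fy=4.7,interpolation=cv2.INTER_CUBIC)[:,:799]
b=cv2.resize(im[160:270,100:200],None,fx=4,fy=4,interpolation=cv2.INTER_CUBIC)[:130*4]
cv2.imwrite('pics/c1.png',a[:,:,::-1])
for n,u,v,z in [('L',270,244,.034),('R',382,233,.034),('Nbar',332,259,.106),('Wbar',133,227,.178),('mixc TL',112,168,.064),('TR',185,168,.064),('BL',109,264,.064),('BR',184,264,.064)]: print(n,back(c,u,v,z).round(4))
E
```

```text
L [ 0.5065 -0.06    0.034 ]
R [ 0.5348 -0.29    0.034 ]
Nbar [ 0.4793 -0.1748  0.106 ]
Wbar [0.5261 0.1858 0.178 ]
mixc TL [0.6511 0.2651 0.064 ]
TR [0.6548 0.1169 0.064 ]
BL [0.4585 0.2581 0.064 ]
BR [0.4622 0.1101 0.064 ]
```

View pics/c1.png

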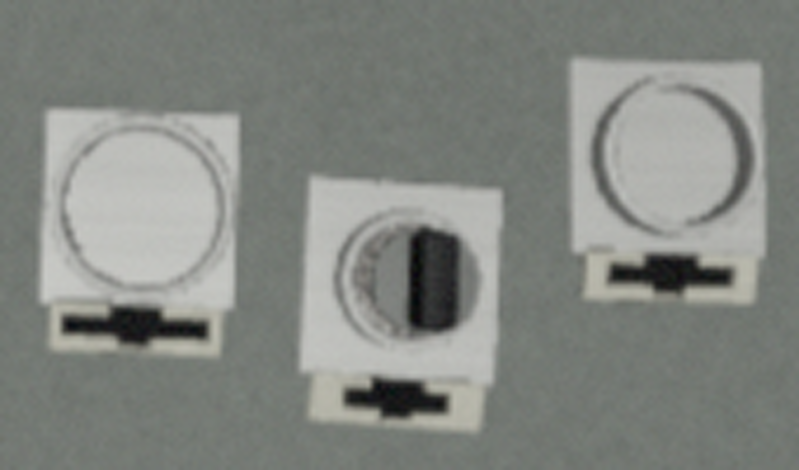

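The label bars measure about 145, 103 and 122 px from left to right. So the left stand is the wide one, at about (0.507, -0.060), the middle is narrow and the right is medium. The drive is near (0.526, 0.186).

```bash
cat >> h.py <<'E'
from scipy.spatial.transform import Rotation as Ro
def go(x,y,z,yaw):
    "deltas (mm, deg in the tool frame) to a tool-down target; yaw = world direction of tool x, deg; measured-pose based"
    o=r.get_obs();R=Ro.from_rotvec(o['tool_rot']);T=Ro.from_euler('z',yaw,degrees=True)*Ro.from_rotvec([np.pi,0,0])
    print('mm',(R.inv().apply(np.array([x,y,z])-o['tcp_pos'])*1e3).round(1),'deg',np.degrees((R.inv()*T).as_rotvec()).round(2),'t',round(o['time_s'],2),'tcp',o['tcp_pos'].round(4),'F',o['force'].round(1))
E
python3 -c "
from h import *
go(.44,-.13,.34,0);c=r.calibration('wrist');print(c['R'],-c['R'].T@c['t'],c['fx'])"
```

```text
mm [ 348.2 -376.2 -121.7] deg [-6.000e-02  1.000e-02  2.417e+01] t 0.1 tcp [ 0.2763 -0.6157  0.218 ] F [-0.8  0.1  1.4]
[[ 0.40841894 -0.91279393 -0.00109946]
 [-0.87975671 -0.39395738  0.26613101]
 [-0.24335591 -0.10772569 -0.96393624]] [ 0.34386166 -0.58608484  0.3830472 ] 278.2193598862917
```

servo_tool --pt "348 -376 -122 0 0 24 1" --pt "348 -376 -122 0 0 24 1" --pt "348 -376 -122 0 0 24 1" --pt "348 -376 -122 0 0 24 1" --pt "348 -376 -122 0 0 24 1" --pt "348 -376 -122 0 0 24 1" --pt "348 -376 -122 0 0 24 1" --pt "348 -376 -122 0 0 24 1" --pt "348 -376 -122 0 0 24 1" --pt "348 -376 -122 0 0 24 1" --pt "348 -376 -122 0 0 24 1" --pt "348 -376 -122 0 0 24 1" --newtons 30

```text
time_s: 1.1
tcp_pos: [0.4315, -0.1529, 0.3349]
tool_rot: [3.142, 0.004, 0.0]
force: [1.3, -0.2, -0.1]
opening: 0.998
grasp_force: 0.0
```

```bash
python3 -c "
from h import *
im,c=snap('wrist','w1.png');im,c=load('w1.png')
for X in [(.5065,-.06,.034),(.4793,-.1748,.106)]: print(proj(c,X))
go(.526,.186,.30,2)"
```

```text
[197.36903719 115.40004104]
[270.64571029 135.7111657 ]
mm [  94.6 -333.    37.7] deg [-0.07 -0.18 -1.61] t 1.15 tcp [ 0.4335 -0.1477  0.337 ] F [0.5 2.5 2.2]
```

View pics/w1.png

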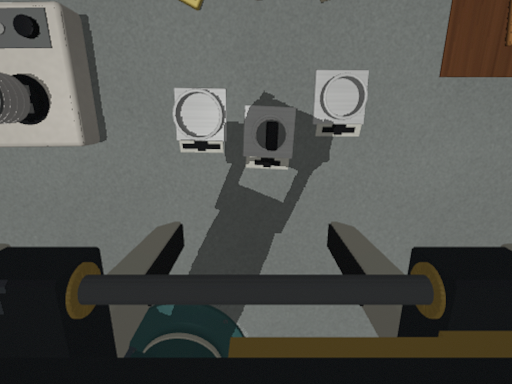

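The wrist view confirms the wide stand's ring at about (200,113) and the narrow grip bar at (272,135), both close to the predictions. Next I move over the mixer.

servo_tool --pt "70 -333 60 0 0 -1.6 1" --pt "70 -333 60 0 0 -1.6 1" --pt "70 -333 60 0 0 -1.6 1" --pt "70 -333 60 0 0 -1.6 1" --pt "70 -333 60 0 0 -1.6 1" --pt "70 -333 60 0 0 -1.6 1" --pt "70 -333 60 0 0 -1.6 1" --pt "70 -333 60 0 0 -1.6 1" --pt "70 -333 60 0 0 -1.6 1" --pt "70 -333 60 0 0 -1.6 1" --pt "70 -333 60 0 0 -1.6 1" --pt "70 -333 60 0 0 -1.6 1"

```text
time_s: 2.15
tcp_pos: [0.5006, 0.1774, 0.2747]
tool_rot: [3.141, 0.048, 0.0]
force: [-0.3, -0.2, 0.5]
opening: 0.997
grasp_force: 0.0
```

```bash
python3 -c "
from h import *
im,c=snap('wrist','w2.png')
print(proj(c,(.526,.186,.178)));go(.526,.186,.15,2)"
```

```text
[246.54205203 168.73784282]
mm [ 25.5  -8.1 124.9] deg [ 0.   -0.03 -0.3 ] t 2.2 tcp [0.5007 0.1772 0.2749] F [ 0.7 -0.5  0. ]
```

View pics/w2.png

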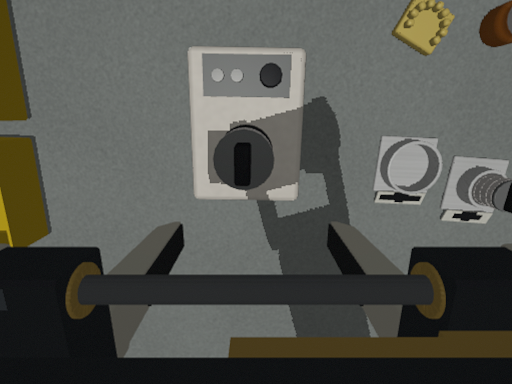

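The wrist view has the wide beaker's bar around (242,164) and its lid circle around (244,158). The mixer is nearly square to the tool. I'll measure these numerically.

```bash
python3 - <<'E'
from h import *
im,c=load('w2.png')
g=im[125:205,195:300].max(axis=2)
m=(g<28).astype(np.uint8);n,l,s,ce=cv2.connectedComponentsWithStats(m)
print([(s[i][:5]+[195,125,0,0,0],ce[i]+[195,125]) for i in range(1,n) if s[i][4]>60])
for row in range(135,192,3): print(row,' '.join('%3d'%v for v in im[row,208:280:2].max(axis=1)))
E
```

```text
[(array([231, 125,  38,  14,  62]), array([251.5       , 128.59677419])), (array([234, 143,  17,  43, 709]), array([242.01692525, 163.84626234]))]
135  99 104 105 105 105 103 104 103  95  59  53  55  54  53  54  53  55  54  53  54  55  54  54  54  55  53  50  86  54  20 112 106 106 106 107 108
138  98 104 104 104 105 104 102  68  52  54  53  54  54  54  54  52  54  54  54  54  54  54  54  54  54  54  54  53  68  77  18 109 106 106 106 107
141  98 104 104 105 104  98  48  52  53  55  53  54  54  53  55  56  55  55  55  56  55  55  54  53  53  54  53  53  53  54  78  48 108 107 105 106
144  97 105 104 104 100  53  52  53  51  52  52  53  54  53  17  11  10   9  14  10  10  25  55  53  54  53  54  54  54  53  55  53 101 106 106 105
147  98 103 104 103  56  53  52  52  53  53  54  52  54  25  13  14  15  14  16  14  15  20  55  54  54  53  52  54  53  54  54  58  77 109 108 108
150  97 102 104  83  52  52  52  52  53  53  54  52  54  16  13  15  15  15  15  16  15  21  54  53  53  53  53  53  53  52  52  53  75 108 106 107
153  97 104 105  60  52  52  53  52  51  52  53  53  54  17  13  
[... 1158 characters left out ...]
  50  51  52  51  26  12  17  16  14  13  13  12  24  52  52  50  51  51  51  50  49  78 106 104 104 104 105
180 188  98 103 102 101 102 102  60  51  51  51  51  52  26  15  13  13  16  15  12  14  32  51  50  51  50  50  50  47  92 105 103 103 103 104 105
183 183 161 163 164 164 163 169  98  84  50  48  51  52  38  14  12  14  11  13  12   9  39  51  51  52  50  49  77 100 105 105 104 104 103 105 106
186 183 181 180 181 181 181 182 184 184 184 173  84  46  51  46  46  43  44  43  43  49  51  50  50  47  77 106 105 103 104 103 104 103 103 103 103
189 185 184 182 182 182 181 180 181 182 182 181 181 184 184 163 124 103  69  66  55  66  88  96 104 103 103 103 101 102 103  99  96 164 162 186 185
```

```bash
python3 - <<'E'
from h import *
im,c=load('w2.png')
print('lid',back(c,243.5,157,.144),'L',back(c,213,160,.144),'R',back(c,274.2,160,.144))
print('barmid',back(c,241.8,165,.178),'-x end',back(c,241.8,185.3,.178),'edges',back(c,233.3,160,.178),back(c,250.6,160,.178))
for X in [(.526,.186,.144),(.523,.1845,.144)]:print(proj(c,X))
# mixer yaw: left/right edges
for row in (85,115):
  e=np.abs(np.diff(im[row].astype(int).sum(1)));print(row,[i for i in range(170,330) if e[i]>60])
go(.5,.183,.1,2)
E
```

```text
lid [0.5322574  0.19037702 0.144     ] L [0.52809556 0.22287547 0.144     ] R [0.53000763 0.15754662 0.144     ]
barmid [0.52946405 0.19057747 0.178     ] -x end [0.50961458 0.19024919 0.178     ] edges [0.53399923 0.19868666 0.178     ] [0.5344776 0.1823425 0.178    ]
[247.48046881 162.94961182]
[248.81561365 165.76191138]
85 [188, 189, 202, 262, 263, 276, 277, 289, 290, 303]
115 [190, 270, 274, 302]
mm [ -0.6  -5.8 174.9] deg [ 0.   -0.03 -0.3 ] t 2.2 tcp [0.5007 0.1772 0.2749] F [ 0.7 -0.5  0. ]
```

servo_tool --pt "30 -12.4 60 0 0 0 1" --pt "30 -12.4 60 0 0 0 1" --pt "30 -12.4 100 0 0 0 1" --pt "30 -12.4 126 0 0 0 1" --pt "30 -12.4 126 0 0 0 1" --pt "30 -12.4 126 0 0 0 1" --pt "30 -12.4 126 0 0 0 -1" --pt "30 -12.4 126 0 0 0 -1" --pt "30 -12.4 126 0 0 0 -1" --pt "30 -12.4 126 0 0 0 -1" --pt "30 -12.4 126 0 0 0 -1" --pt "30 -12.4 126 0 0 0 -1" --newtons 25

```text
time_s: 3.2
tcp_pos: [0.5304, 0.1917, 0.1489]
tool_rot: [-3.141, -0.049, -0.001]
force: [0.1, 0.5, -0.6]
opening: 0.621
grasp_force: 0.0
```

servo_tool --pt "0 0 0 0 0 0 -1" --pt "0 0 0 0 0 0 -1" --pt "0 0 0 0 0 0 -1" --pt "0 0 0 0 0 0 -1" --pt "0 0 0 0 0 0 -1" --pt "0 0 0 0 0 0 -1" --pt "0 0 0 0 0 0 -1" --pt "0 0 0 0 0 0 -1" --pt "0 0 0 0 0 0 -1" --pt "0 0 0 0 0 0 -1"

```text
time_s: 4.03
tcp_pos: [0.5302, 0.1916, 0.1484]
tool_rot: [3.141, 0.048, -0.0]
force: [0.2, 0.2, -0.6]
opening: 0.168
grasp_force: 25.0
```

servo_tool --pt "0 0 -20 0 0 0 -1" --pt "0 0 -40 0 0 0 -1" --pt "0 0 -70 0 0 0 -1" --pt "0 0 -100 0 0 0 -1" --pt "-40 60 -102 0 0 0 -1" --pt "-120 260 -102 0 0 0 -1" --pt "-120 260 -102 0 0 0 -1" --pt "-120 260 -102 0 0 0 -1" --pt "-120 260 -102 0 0 0 -1" --pt "-120 260 -102 0 0 0 -1" --pt "-120 260 -102 0 0 0 -1" --pt "-120 260 -102 0 0 0 -1"

```text
time_s: 5.03
tcp_pos: [0.4163, -0.0765, 0.2507]
tool_rot: [3.14, 0.04, 0.0]
force: [-1.1, 0.4, -2.5]
opening: 0.168
grasp_force: 25.0
```

servo_tool --pt "0 0 0 0 0 0 -1" --pt "0 0 0 0 0 0 -1" --pt "0 0 0 0 0 0 -1"

```text
time_s: 5.28
tcp_pos: [0.4186, -0.0711, 0.2503]
tool_rot: [-3.141, -0.05, 0.0]
force: [-0.3, 0.5, -2.4]
opening: 0.172
grasp_force: 25.0
```

```bash
python3 - <<'E'
from h import *
im,c=snap('wrist','w3.png')
print(proj(c,(.5065,-.06,.034)),proj(c,(.4793,-.1748,.106)))
go(.507,-.06,.25,0)
E
```

```text
[248.51045016 104.76623416] [351.88293905 131.8219641 ]
mm [88.6 -8.1  0.3] deg [-0.02  0.02  1.87] t 5.33 tcp [ 0.4187 -0.071   0.2503] F [-0.4 -0.1 -2. ]
```

View pics/w3.png

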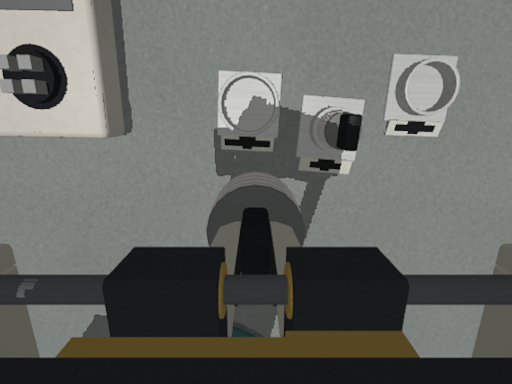

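The held beaker hangs upright at (255,230). The wide ring is near (249,103) and the narrow bar near (349,132). I'll fit the ring and base edges numerically.

```bash
cat > fit.py <<'E'
from h import *
from scipy.optimize import minimize
th=np.linspace(0,2*np.pi,180)
def score(f,pts_fn,p0,span=.012):
    im,c=load(f);g=cv2.GaussianBlur(cv2.cvtColor(im,cv2.COLOR_RGB2GRAY).astype(np.float32),(0,0),1.0)
    G=np.hypot(cv2.Sobel(g,5,1,0),cv2.Sobel(g,5,0,1));G=np.minimum(G,60)
    def s(p):
        P=pts_fn(p);q=(c['R']@P.T).T+c['t'];uv=(q[:,:2]/q[:,2:]*c['fx']+[c['cx'],c['cy']]).astype(np.float32)
        return -cv2.remap(G,uv[None,:,0],uv[None,:,1],1).mean()
    best=None
    xs=np.arange(-span,span+.0001,.002)
    for dx in xs:
        for dy in xs:
            v=s([p0[0]+dx,p0[1]+dy,p0[2]])
            if best is None or v<best[0]: best=(v,[p0[0]+dx,p0[1]+dy,p0[2]])
    o=minimize(s,best[1],method='Nelder-Mead',options=dict(initial_simplex=[best[1],np.add(best[1],[.002,0,0]),np.add(best[1],[0,.002,0]),np.add(best[1],[0,0,.05])]))
    return o.x.round(4),round(-o.fun,1)
def square(z,h=.044):
    t=np.linspace(-h,h,60);B=np.vstack([np.c_[t,0*t+h],np.c_[t,0*t-h],np.c_[0*t+h,t],np.c_[0*t-h,t]])
    def fn(p):
        R=np.array([[np.cos(p[2]),-np.sin(p[2])],[np.sin(p[2]),np.cos(p[2])]]);return np.c_[B@R.T+p[:2],np.full(len(B),z)]
    return fn
def circ(rad,z): return lambda p:np.c_[p[0]+rad*np.cos(th),p[1]+rad*np.sin(th),np.full(180,z)]
E
python3 - <<'E'
from fit import *
for f in('w3.png','w2.png','t0.png'):
    print(f,'sq',score(f,square(.006),[.507,-.06,.03]),'rim',score(f,circ(.0355,.034),[.507,-.06,0]))
E
```

```text
w3.png sq (array([ 0.5058, -0.059 , -0.0179]), np.float64(57.5)) rim (array([ 0.5026, -0.0618,  0.0046]), np.float64(47.7))
w2.png sq (array([ 0.5079, -0.0589, -0.0109]), np.float64(51.1)) rim (array([ 0.5089, -0.0552,  0.0261]), np.float64(56.5))
t0.png sq (array([ 0.5065, -0.0594,  0.0123]), np.float64(60.0)) rim (array([ 0.5019, -0.0585,  0.0319]), np.float64(52.6))
```

servo_tool --pt "88 -8.6 0 0 0 0 -1" --pt "88 -8.6 0 0 0 0 -1" --pt "88 -8.6 30 0 0 0 -1" --pt "88 -8.6 60 0 0 0 -1" --pt "88 -8.6 90 0 0 0 -1" --pt "88 -8.6 115 0 0 0 -1" --pt "88 -8.6 135 0 0 0 -1" --pt "88 -8.6 135 0 0 0 -1" --pt "88 -8.6 135 0 0 0 -1" --pt "88 -8.6 135 0 0 0 -1"

```text
time_s: 6.17
tcp_pos: [0.5067, -0.0601, 0.117]
tool_rot: [3.141, 0.05, 0.002]
force: [0.4, -0.9, -1.3]
opening: 0.168
grasp_force: 25.0
```

```bash
python3 -c "
from h import *
go(.5065,-.0595,.0766,1.8);im,c=snap('top','t1.png');snap('wrist','w4.png')"
```

```text
mm [-0.3 -0.6 40.4] deg [ 0.01 -0.07  0.03] t 6.17 tcp [ 0.5067 -0.0601  0.117 ] F [ 0.4 -0.9 -1.3]
```

servo_tool --pt "0 -0.6 10 0 0 0 -1" --pt "0 -0.6 18 0 0 0 -1" --pt "0 -0.6 24 0 0 0 -1" --pt "0 -0.6 27 0 0 0 -1" --pt "0 -0.6 30 0 0 0 -1" --pt "0 -0.6 31 0 0 0 -1" --pt "0 -0.6 31 0 0 0 -1" --pt "0 -0.6 31 0 0 0 -1"

```text
time_s: 6.93
tcp_pos: [0.5061, -0.0601, 0.0846]
tool_rot: [3.141, 0.048, 0.0]
force: [0.1, 0.1, -2.4]
opening: 0.174
grasp_force: 25.0
```

Nothing is pushing back and the body is inside the ring, so I carry on down.

servo_tool --pt "0 0 3 0 0 0 -1" --pt "0 0 5 0 0 0 -1" --pt "0 0 6.5 0 0 0 -1" --pt "0 0 7.5 0 0 0 -1" --pt "0 0 8.5 0 0 0 -1" --pt "0 0 8.5 0 0 0 -1" --pt "0 0 8.5 0 0 0 -1"

```text
time_s: 7.52
tcp_pos: [0.5061, -0.06, 0.0763]
tool_rot: [3.141, 0.048, 0.001]
force: [1.2, 1.5, 2.8]
opening: 0.168
grasp_force: 25.0
```

servo_tool --pt "0 0 0 0 0 0 1" --pt "0 0 0 0 0 0 1" --pt "0 0 0 0 0 0 1" --pt "0 0 0 0 0 0 1" --pt "0 0 0 0 0 0 1" --pt "0 0 -30 0 0 0 1" --pt "0 0 -60 0 0 0 1" --pt "0 0 -90 0 0 0 1" --pt "-30 40 -110 0 0 0 1" --pt "-60 115 -110 0 0 0 1" --pt "-60 115 -110 0 0 0 1" --pt "-60 115 -110 0 0 0 1"

```text
time_s: 8.52
tcp_pos: [0.4479, -0.1806, 0.1868]
tool_rot: [3.14, 0.045, 0.001]
force: [-0.2, -0.0, -0.2]
opening: 0.972
grasp_force: 0.0
```

servo_tool --pt "0 0 0 0 0 0 1" --pt "0 0 0 0 0 0 1" --pt "0 0 0 0 0 0 1"

```text
time_s: 8.77
tcp_pos: [0.4499, -0.176, 0.1857]
tool_rot: [-3.141, -0.049, 0.0]
force: [0.9, 1.0, -1.3]
opening: 1.0
grasp_force: 0.0
```

```bash
python3 - <<'E'
from h import *
im,c=snap('wrist','w5.png')
print(proj(c,(.4793,-.1748,.106)),proj(c,(.5065,-.0595,.106)))
go(.478,-.174,.076,0)
E
```

```text
[254.42619177 167.96272326] [121.59016997 132.78146665]
mm [ 28.1  -0.9 109.7] deg [-0.02  0.01  1.84] t 8.82 tcp [ 0.45   -0.1758  0.1858] F [ 0.9 -1.8  0.5]
```

View pics/w5.png

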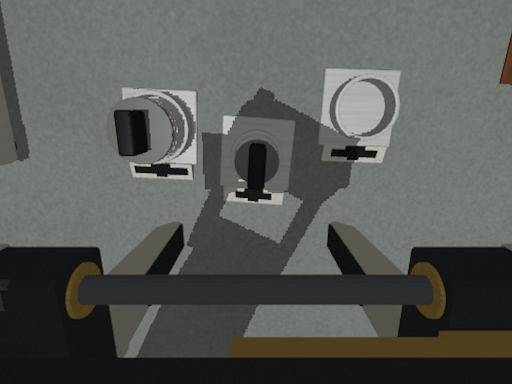

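The wide beaker stands in its ring around (150,130). The narrow bar runs from about (258,145) to (256,190), turned a few degrees. I'll measure its edges.

```bash
python3 - <<'E'
from h import *
from fit import *
im,c=load('w5.png')
g=im[:,:,:].max(axis=2)
m=np.zeros_like(g);m[138:196,240:275]=(g[138:196,240:275]<29)
for row in range(140,194,3): print(row,' '.join('%3d'%v for v in g[row,240:276]))
n,l,s,ce=cv2.connectedComponentsWithStats(m);i=1+np.argmax(s[1:,4]);print(s[i],ce[i])
def bar(z):
    def fn(p):
        t=np.linspace(-1,1,60);B=np.vstack([np.c_[t*.02,0*t+.008],np.c_[t*.02,0*t-.008],np.c_[0*t[:24]-.02,t[::3][:20].repeat(2)[:24]*.008]])
        R=np.array([[np.cos(p[2]),-np.sin(p[2])],[np.sin(p[2]),np.cos(p[2])]]);return np.c_[B@R.T+p[:2],np.full(len(B),z)]
    return fn
for a in (-.15,-.05,.05,.15): print('bar',score('w5.png',bar(.106),[.479,-.175,a],.008))
print('lid',score('w5.png',circ(.023,.072),[.479,-.175,0]),'sq',score('w5.png',square(.006),[.479,-.175,0]))
E
```

```text
140  99  94  94  99 103 107 110 109 101  86  78  72  72  63  57  61  62  59  58  58  69  76  80  84  95 104 108 105 102 102  98  98  99 101 104 104
143 102 106 104  89  80  56  57  56  59  60  54  35  29  20  24  31  30  30  30  33  38  38  40  45  57  59  57  56  67  92 109 106 101  94  93 100
146  88  58  53  57  58  59  58  59  58  44   8  10  12  13  14  12  16  14  15  12  14  12  11  14  11  32  56  60  59  57  55  55  72  99 104  95
149  57  58  58  58  59  59  59  60  51  20  11  15  18  16  17  16  16  16  17  18  16  18  17  18  15  14  30  56  58  58  57  57  57  55  70  97
152  57  57  57  57  58  57  58  59  51  19  13  14  17  18  16  17  17  15  18  15  18  18  17  17  14  13  32  57  58  57  58  58  58  56  58  56
155  57  58  58  58  57  57  58  60  49  12  16  15  18  17  17  18  17  17  17  17  17  16  16  16  16  10  35  60  59  56  57  57  58  56  58  57
158  58  57  59  57  58  57  58  54  39  11  13  15  14  16  18  16  17  16  19  18  15  18  19  15  14  16  40  58  57  58  57  56  57  56  57  56
161  56  55  56  57  57  57  56  54  38  12  16  15  16  18  18 
[... 1266 characters left out ...]
2
188 161 161 165 158 119  67  71  59  22  12  13  14  12  14  13  14  15  13  14  14  15  11  25  66  95 100  99  99  99  99  99  99  99 100 101 102
191 105 118 139 123  48  22  26  28  24  27  28  25  26  26  26  26  26  26  26  24  24  22  64 150 192 188 189 169 102 105 106 106 105 106 106 105
[240 143  31  53 902] [255.82150776 170.57760532]
bar (array([ 0.4702, -0.1755, -0.0982]), np.float64(58.1))
bar (array([ 0.4795, -0.1768,  0.0068]), np.float64(57.0))
bar (array([ 0.4702, -0.1756, -0.09  ]), np.float64(58.1))
bar (array([ 0.4702, -0.1756, -0.0945]), np.float64(58.1))
lid (array([ 0.4788, -0.1764,  0.0375]), np.float64(55.0)) sq (array([ 0.4778, -0.1765, -0.0535]), np.float64(55.9))
```

```bash
python3 - <<'E'
from h import *
im,c=load('w5.png');g=im.max(axis=2).astype(float)
L=[];Rr=[]
for row in range(158,184):
    l=g[row];i=np.where(l[240:256]<33)[0][0]+240;L.append((i-(33-l[i])/(l[i-1]-l[i]+1e-6),row))
    j=np.where(l[256:275]>33)[0][0]+256;Rr.append((j-(l[j]-33)/(l[j]-l[j-1]),row))
for E in(L,Rr):
    P=np.array([back(c,u,v,.106) for u,v in E]);k=np.polyfit(P[:,0],P[:,1],1);print(np.degrees(np.arctan(k[0])),np.polyval(k,.479))
print('end',back(c,255.5,189,.106))
E
```

```text
-1.1620840107504935 -0.16882087311599295
-1.9497906209888018 -0.184185384246899
end [ 0.45997151 -0.17634884  0.106     ]
```

servo_tool --pt "29 1.4 0 0 0 3.4 0.2" --pt "29 1.4 30 0 0 3.4 0.2" --pt "29 1.4 50 0 0 3.4 0.2" --pt "29 1.4 75 0 0 3.4 0.2" --pt "29 1.4 100 0 0 3.4 0.2" --pt "29 1.4 109 0 0 3.4 0.2" --pt "29 1.4 109 0 0 3.4 0.2" --pt "29 1.4 109 0 0 3.4 0.2" --pt "29 1.4 109 0 0 3.4 -1" --pt "29 1.4 109 0 0 3.4 -1" --pt "29 1.4 109 0 0 3.4 -1" --pt "29 1.4 109 0 0 3.4 -1" --newtons 35

```text
time_s: 9.82
tcp_pos: [0.4789, -0.1775, 0.0778]
tool_rot: [3.141, -0.045, 0.002]
force: [-0.9, 0.7, 0.5]
opening: 0.364
grasp_force: 0.0
```

servo_tool --pt "0 0 0 0 0 0 -1" --pt "0 0 0 0 0 0 -1" --pt "0 0 0 0 0 0 -1" --pt "0 0 0 0 0 0 -1" --pt "0 0 0 0 0 0 -1" --pt "0 0 0 0 0 0 -1" --pt "0 0 0 0 0 0 -1" --pt "0 0 0 0 0 0 -1"

```text
time_s: 10.48
tcp_pos: [0.4786, -0.1774, 0.0771]
tool_rot: [3.141, -0.045, 0.0]
force: [-0.6, -0.7, 2.2]
opening: 0.171
grasp_force: 35.0
```

```bash
python3 - <<'E'
from h import *
go(.530,.1912,.25,1.75);o=r.get_obs();print(o['opening'],o['grasp_force'])
E
```

```text
mm [  40.8 -369.9 -173. ] deg [ 0.01 -0.   -3.38] t 10.48 tcp [ 0.4786 -0.1774  0.0771] F [-0.6 -0.7  2.2]
0.1711198293875694 34.97923135757446
```

servo_tool --pt "0 0 -30 0 0 0 -1" --pt "0 0 -65 0 0 0 -1" --pt "0 0 -105 0 0 0 -1" --pt "0 0 -145 0 0 0 -1" --pt "0 0 -173 0 0 0 -1" --pt "-65 -370 -173 0 0 -3.4 -1" --pt "-65 -370 -173 0 0 -3.4 -1" --pt "-65 -370 -173 0 0 -3.4 -1" --pt "-65 -370 -173 0 0 -3.4 -1" --pt "-65 -370 -173 0 0 -3.4 -1" --pt "-65 -370 -173 0 0 -3.4 -1" --pt "-65 -370 -173 0 0 -3.4 -1"

```text
time_s: 11.48
tcp_pos: [0.4353, 0.1131, 0.2497]
tool_rot: [-3.141, -0.048, 0.0]
force: [1.2, 0.5, -2.4]
opening: 0.172
grasp_force: 35.0
```

servo_tool --pt "-20 -100 0 0 0 0 -1" --pt "-20 -100 0 0 0 0 -1" --pt "-20 -100 0 0 0 0 -1" --pt "-20 -100 0 0 0 0 -1" --pt "-20 -100 0 0 0 0 -1" --pt "-20 -100 0 0 0 0 -1"

```text
time_s: 11.98
tcp_pos: [0.4132, 0.2102, 0.2496]
tool_rot: [3.141, 0.049, -0.001]
force: [-0.1, 0.9, -2.8]
opening: 0.168
grasp_force: 35.0
```

```bash
python3 - <<'E'
from fit import *
im,c=snap('wrist','w6.png')
print(proj(c,(.53,.1905,.094)))
for a in(-.03,.03,.08): print(score('w6.png',square(.094,.019),[.53,.19,a],.008))
go(.530,.1912,.25,1.75);o=r.get_obs();print(o['opening'],o['grasp_force'])
u,v=proj(c,(.53,.1905,.094)).astype(int)
a=im[max(0,v-60):v+60,max(0,u-80):u+80];cv2.imwrite('pics/c6.png',cv2.resize(a,None,fx=5,fy=5,interpolation=cv2.INTER_CUBIC)[:,:,::-1]);print(max(0,v-60),u-80)
E
```

```text
[276.42012695  75.16075251]
(array([0.5283, 0.1909, 0.0101]), np.float64(52.7))
(array([0.5279, 0.1909, 0.0092]), np.float64(52.7))
(array([0.5278, 0.1911, 0.0218]), np.float64(52.7))
mm [116.   22.2  -0.3] deg [ 0.02  0.02 -0.02] t 12.03 tcp [0.4134 0.2099 0.2498] F [ 0.3  0.2 -2.2]
0.17018788020367798 34.99307334423065
15 196
```

View pics/c6.png

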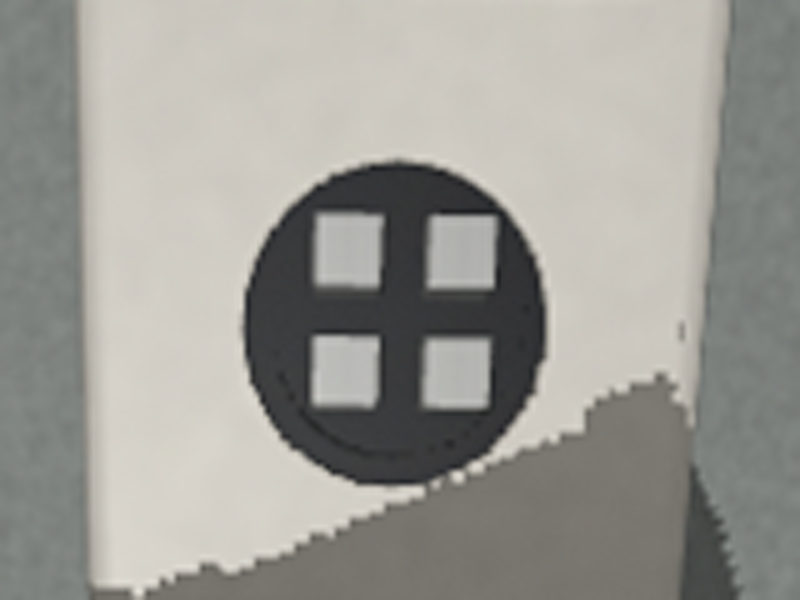

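The drive's four pale blocks are centred near (276.5,77) in the full picture. Their centroids will give the centre and yaw.

```bash
python3 - <<'E'
from h import *
im,c=load('w6.png');g=im.max(axis=2)
m=np.zeros_like(g);m[50:102,252:302]=g[50:102,252:302]>120
n,l,s,ce=cv2.connectedComponentsWithStats(m)
P=np.array([back(c,*(ce[i]),.094) for i in range(1,n) if 100<s[i,4]<400]);print([s[i,4] for i in range(1,n)],P.round(4),P.mean(0))
P=P[np.argsort(-P[:,0])];a,b=P[:2];d,e=P[2:]
if a[1]<b[1]:a,b=b,a
if d[1]<e[1]:d,e=e,d
print([np.degrees(np.arctan2(v[0],-v[1])) if 0 else np.degrees(np.arctan2(-v[0],v[1])) for v in (a-b,d-e)],[np.degrees(np.arctan2(v[1],v[0])) for v in (a-d,b-e)])
E
```

```text
[np.int32(42), np.int32(84), np.int32(188), np.int32(195), np.int32(188), np.int32(183), np.int32(19)] [[0.54   0.203  0.094 ]
 [0.5404 0.1788 0.094 ]
 [0.5161 0.2025 0.094 ]
 [0.5159 0.1784 0.094 ]] [0.52811294 0.19067836 0.094     ]
[np.float64(0.7970157980013243), np.float64(-0.3893662557271991)] [np.float64(1.09305492906866), np.float64(0.8521386572731693)]
```

servo_tool --pt "40 8 0 0 0 1 -1" --pt "80 16 0 0 0 1 -1" --pt "115 22.3 0 0 0 1 -1" --pt "115 22.3 20 0 0 1 -1" --pt "115 22.3 45 0 0 1 -1" --pt "115 22.3 65 0 0 1 -1" --pt "115 22.3 78 0 0 1 -1" --pt "115 22.3 78 0 0 1 -1" --pt "115 22.3 78 0 0 1 -1" --pt "115 22.3 78 0 0 1 -1"

```text
time_s: 12.87
tcp_pos: [0.5294, 0.1916, 0.1736]
tool_rot: [-3.141, -0.02, -0.003]
force: [0.1, -0.1, -2.2]
opening: 0.171
grasp_force: 35.0
```

```bash
python3 - <<'E'
from h import *
im,c=snap('top','t2.png');snap('scene','s2.png')
a=im[195:250,105:165]
import cv2
im2,_=load('s2.png')
A=cv2.resize(a,(390,360),interpolation=cv2.INTER_CUBIC);B=cv2.resize(im2[100:220,235:365],(390,360),interpolation=cv2.INTER_CUBIC)
cv2.imwrite('pics/c7.png',np.hstack([A,B])[:,:,::-1])
go(.529,.1912,.165,.8)
E
```

```text
mm [-0.5  0.7  8.7] deg [-0.04 -0.13 -0.04] t 12.97 tcp [0.5294 0.1919 0.1737] F [ 0.3  0.6 -2.3]
```

View pics/c7.png

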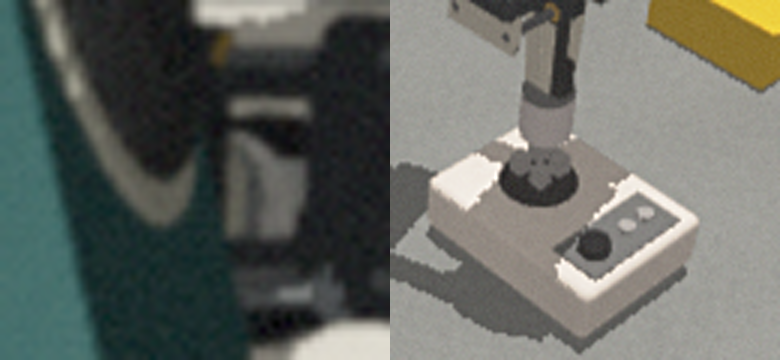

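The scene crop shows the foot just above the drive and lined up with the slots; the arm blocks the top view. Now I lower it slowly.

servo_tool --pt "-0.5 0.5 4 0 0 0 -1" --pt "-0.5 0.5 8 0 0 0 -1" --pt "-0.5 0.5 10 0 0 0 -1" --pt "-0.5 0.5 12 0 0 0 -1" --pt "-0.5 0.5 13 0 0 0 -1" --pt "-0.5 0.5 13 0 0 0 -1"

```text
time_s: 13.47
tcp_pos: [0.5283, 0.1913, 0.1587]
tool_rot: [3.141, 0.021, -0.001]
force: [-0.1, 0.3, -2.6]
opening: 0.169
grasp_force: 35.0
```

servo_tool --pt "0 0 2 0 0 0 -1" --pt "0 0 4 0 0 0 -1" --pt "0 0 6 0 0 0 -1" --pt "0 0 8 0 0 0 -1" --pt "0 0 10 0 0 0 -1" --pt "0 0 11 0 0 0 -1" --pt "0 0 11 0 0 0 -1" --pt "0 0 11 0 0 0 -1"

```text
time_s: 14.13
tcp_pos: [0.5285, 0.1913, 0.1483]
tool_rot: [-3.141, -0.021, -0.0]
force: [-2.0, -0.6, 1.9]
opening: 0.169
grasp_force: 35.0
```

servo_tool --pt "0 0 2 0 0 0 -1" --pt "0 0 4 0 0 0 -1" --pt "0 0 5 0 0 0 -1" --pt "0 0 6 0 0 0 -1" --pt "0 0 7 0 0 0 -1" --pt "0 0 8 0 0 0 -1" --pt "0 0 8 0 0 0 -1" --pt "0 0 8 0 0 0 -1" --newtons 50

```text
time_s: 14.8
tcp_pos: [0.5287, 0.1914, 0.1413]
tool_rot: [-3.141, -0.021, -0.002]
force: [-4.7, -2.7, 14.6]
opening: 0.169
grasp_force: 50.0
```

servo_tool --pt "0 0 0.7 0 0 0 -1" --pt "0 0 0.7 0 0 0 -1" --pt "0 0 0.7 0 0 0 -1" --pt "0 0 0.7 0 0 0 -1"

```text
time_s: 15.13
tcp_pos: [0.5288, 0.1914, 0.1413]
tool_rot: [-3.141, -0.021, -0.003]
force: [-7.6, -2.3, 19.6]
opening: 0.167
grasp_force: 50.0
```

```bash
python3 - <<'E'
from h import *
im,c=snap('scene','s3.png');go(.5287,.1914,.1413,.8)
cv2.imwrite('pics/c8.png',cv2.resize(im[90:270,120:360],(800,600),interpolation=cv2.INTER_CUBIC)[:,:,::-1])
E
```

```text
mm [-0.1  0.  -0. ] deg [-0.03 -0.1  -0.03] t 15.18 tcp [0.5288 0.1914 0.1413] F [-7.  -2.4 20. ]
```

View pics/c8.png

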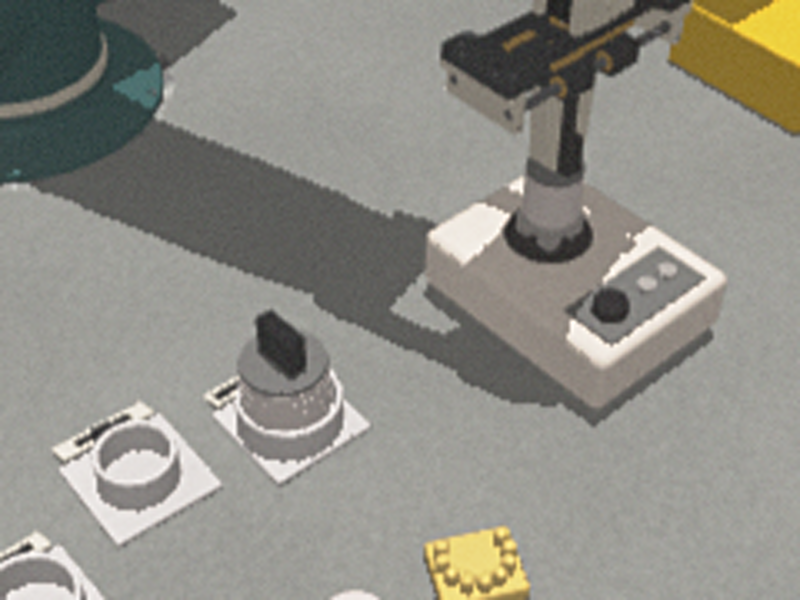

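The narrow beaker sits flush on the sunken drive at (550,225), and the wide beaker stands in its ring at (285,400). The last press raised the force to 20 N without moving the tool, so the drive is at its stop.

```bash
python3 -c "
from bench import r
print(r.sign_off())"
```

```text
the job is handed in; nothing more can be done
None
```

The job is handed in, and no verdict came back: the wide beaker stands in the wide stand, and the narrow beaker is meshed home on the drive, still gripped at 50 N and pressed to the stop with about 20 N, at 15.2 s of the 59 s allowed.

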